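Hang a lopsided tile sample board on its display prong

ROBOT

A 7-joint arm with a two-finger parallel gripper is mounted at the origin on the work surface. World frame = base frame: x ahead of the robot, y to its left, z up, the work surface at z = 0. Lengths are in m, angles in rad, forces in N, time in s.
With the tool pointing down it reaches from about 0.425 to 0.875 m from the base axis. Payload 4.7 kg.
Tool frame: the origin (TCP) lies where the fingers leave the gripper's body, on its centre line; the fingertips stand 70 mm ahead of it and the grasp point (between the pads) lies 51 mm ahead of it; z points along the fingers, y is the line along which they close (so a half turn about z gives the same grasp; the last joint's range is limited). The gripper opens to 87 mm and grips with 3 to 60 N. Pads are 19 mm wide; open, the fingers measure 117 mm over their backs; the gripper's body (75 mm by 190 mm) begins 51 mm behind the grasp point.
Start: joints at [-1.259, 0.321, -0.07, 1.45, 0.023, 1.371, -0.057], TCP at [0.191, 0.621, 0.292] pointing down, gripper open.
Joint ranges: [-2.86, 2.86], [-0.3, 2.09], [-1.38, 1.24], [0.06, 2.45], [-1.56, 4.7], [0.09, 2.05], [-2.69, 2.69]. Speed limits (rad/s): [2.57, 2.57, 3.14, 3.14, 3.14, 3.14, 3.14].

INTERFACE

Orientations are given as a rotation vector (axis times angle).
In Python, from bench import ctrl gives the robot as it stands.
- The arm moves only by the tool play_rows, never from a script. Its argument "increments" is a list that holds one entry, the list of rows, each a list of 7 numbers: the shift along the tool's x, y, z as a fraction of full scale, then the turn, a rotation vector about the tool's x, y, z as a fraction of full scale, then the gripper command: -1 is shut, 1 is fully open, values between are in proportion. A call has 1 to 8 rows; each row is the pose to reach, as a shift and turn from the pose commanded when the call began, along the tool's axes at that moment; what a row does not reach only later rows make up. Full scale, the value 1, is 0.1 m for a shift and 90 degrees for a turn. A row lasts 1/10 s, in which the tool goes at most 50 mm and 8.59 degrees, less where a joint would pass 70% of its speed; a pose out of reach is approached as far as the arm can. A call with a number of a shift or a turn outside -1 to 1 is refused whole. A call with a gripper value outside its range is refused whole. The fingers move at their own pace and stop on an object; "squeeze" is the grip in N (left out, the last holds). Time passes only in rows, so rows that repeat a pose let the fingers close. It gives the time, the measured TCP pose, the force, the opening and the grip force at its end, in the units of the state.
- ctrl.get_state(): the state, without advancing time (a new reading comes with each control period).
- ctrl.get_image(name): name is "scene" or "top" or "wrist"; returns the picture (420x560x3 uint8, red, green, blue); there is no depth.
- ctrl.get_calibration(name): a dict with "vertical_fov" (degrees; the focal length in pixels is half the picture's height over the tangent of half this angle, whatever the lens; pixels are square), "cx", "cy" (the principal point, pixels), "R" (3x3) and "t" (3): a world point X has camera coordinates R X + t; the wrist camera has in their place "T_tool_cam" (4x4, takes a point from camera to tool coordinates, whose origin is the TCP and whose axes are the flange's). Camera axes: x right, y down, z forward; pixel columns grow to the right and rows downward; lengths in m; the calibration is good to about 2 mm. A picture is of the moment at which its call begins: read the wrist's pose just before it. get_calibration takes no time and is no camera call.
- ctrl.close_job(): hands the job in; it is judged then, once.
The state is a dict: "time": time; "joint_positions": joint angles; "qd": joint speeds; "joint_torque": joint torques, N m; "position": TCP position; "tool_rot": TCP orientation; "ft_force": force on the tool from outside, world axes, zero at the start; "torque": the same for the moment, N m; "grip_width": opening from 0.0 (shut) to 1.0 (fully open); "grip_force": force on a finger pad.
Only numpy, scipy, OpenCV 4.12 (cv2) and the standard library are available. Lean on these libraries where they do the work, as an engineer would, in place of code of your own. Each camera call takes 0.05 s, during which the arm holds its last target. There are 200 camera calls.

TASK

Take the tile sample board out of the wooden rack and hang it by its carrying slot on the prong of the display stand. One half carries a stone sample of unknown weight, so feel for its balance point: let the prong gently take the weight while you still hold the board, and let go only once it balances, so that it stays there level and still. Keep the board upright throughout, do not knock or press hard on the stand, and leave the paint pot, the hammer and the tiles alone.

Things in the scene. Friction and masses are not known exactly. Their poses are not given: they have to be found in the camera images.
- board: Tile sample board, loose: upright light plywood panel 14 mm thick (its x), 300 wide (y), 170 tall (z, up); origin at the centre of its bottom edge, mosaic face (4 mm proud, z 48 to 98 mm) to +x. A carrying slot goes right through: y from -90 to 90, z from 102 to 130 mm. The plain strip above it (z 130 to 170 mm) can be pinched from above across its 14 mm. The whole weighs 0.31 to 0.65 kg.
- board_slot (a point): Middle of the slot's upper edge (y = 0, z = 130 mm in the board's frame, mid-thickness); axes as the board's. The edge is straight and level; it may rest on the prong anywhere. The board balances on a point of it between y = 20 and y = 62 mm, which cannot be seen, its centre of mass about 52 mm below. Hung freely it tips 1.1 degrees for each mm that the prong is off that point.
- stand: Steel display stand, fixed and rigid: foot plate 150 x 120 x 10 mm, origin at the middle of its underside, z up. A 20 mm square post, 230 mm high, is centred at x = -58 mm. From its top a level round prong 8 mm thick runs along the stand's +x (y = 0, axis at z = 226 mm); from x = 36 mm it turns up, ending at x = 48 mm, its tip at 239 mm, the stand's highest point.
- prong (a point): Point on top of the prong, in the middle of its level part: x = 0, y = 0, z = 230 mm in the stand's frame; axes as the stand's (x along the prong towards its turned-up end). The level part runs from x = -48 mm (post) to 36 mm; the turned-up tip is 9 mm higher than this point.
- rack: Beech rack, fixed, in which the board stands at the start: base 110 x 220 x 12 mm, two cleats up to 50 mm high leave a slot 16 mm wide along its y, in which the board stands 38 mm deep on the base; origin at the centre of its underside, z up.
- pot: Bystander: blue paint pot, cup 68 mm wide and 62 mm tall; origin at the centre of its underside.
- hammer: Bystander: tile hammer lying on the bench, handle along its x, steel head of 140 mm across at x = 100 mm, 32 mm high; origin under the handle's middle.
- tiles: Bystander: stack of four tiles, 72 x 72 x 40 mm; origin at the centre of its underside.
- slab: Stone sample fixed in the board's +y half, 90 mm wide, 55 tall: it spans y 55 to 145, z 45 to 100 mm of the board, 10 mm proud of the +x face and 4 mm of the back. Origin at the centre of its lower edge, axes as the board's. Solid or a hollow veneer, it weighs 0.06 to 0.40 kg, which cannot be seen.
Not all that is in view belongs to the job. There is more than one size of the rack; the one meant has the size given above. There is more than one size of the stand; the one meant has the size given above.

How it is judged:
On the way, in this order (a step that is already met when the one before it is completed fails the run):
1. the board is lifted out of the rack, held in the fingers (contact force between the fingers and board above 1 N and contact force between board and rack below 0.1 N and z of board in the frame of rack above 0.055 m), for 0.2 s.
2. the board's slot bears on the prong with at least 2.5 N while the fingers still hold the board (x of board_slot in the frame of prong between -0.045 and 0.035 m and y of prong in the frame of board_slot between 0 and 0.088 m and z of prong in the frame of board_slot between -0.005 and 0.005 m and contact force between board and stand above 2.5 N and contact force between the fingers and board above 1 N), for 0.3 s.
At the end, for the whole second after the job is handed in: The board hangs by the upper edge of its slot on the level part of the prong, let go, upright and level within 2.6 degrees, and still (under 20 mm/s and 0.1 rad/s) (x of board_slot in the frame of prong between -0.045 and 0.035 m and y of prong in the frame of board_slot between 0 and 0.088 m and z of prong in the frame of board_slot between -0.005 and 0.005 m and contact force between board and stand above 2 N and angle between board's own z axis and vertical below 0.045 rad and linear speed of board below 0.02 m/s and angular speed of board below 0.1 rad/s and contact force between the fingers and board below 0.1 N); the robot touches nothing.
It fails at once if the board tips more than 6 degrees from upright at any time (angle between board's own z axis and vertical above 0.105 rad).
It fails at once if the board presses on or knocks the stand with more than 18 N (contact force between board and stand above 18 N).
It fails at once if the arm or fingers push the stand with more than 18 N (contact force between any of the fingers, the arm and stand above 18 N).
It fails at once if the pot, the hammer or the tiles are moved more than 15 mm (distance of any of pot, hammer, tiles from where it was at the start of the episode above 0.015 m).
It also fails if it takes over 70 s, if anything falls off the work surface, if the arm or the gripper's body presses on something with over 40 N, if the wrist force passes 120 N, or if a joint passes its speed limit or range.

## Working session

There is one attempt and no reset: what is moved stays moved. The work goes in short steps, Python scripts to look and compute and a tool call to move; the robot and the scene stay as the last step left them, time stands still between calls to the robot, and variables do not carry over. Pictures are saved under pics/ and viewed, at most 10 in all, crops included, and the job is handed in when it is done.

Besides the shell and the picture viewer there is one more tool, called after "Call:" by a JSON object that holds its "method" and its "body", one argument or row to a line. play_rows: Moves the arm, as the interface text tells. Shift numbers are shares of 0.1 m and turn numbers shares of 90 degrees, none past 1 either way. Its arguments: {"type":"object","properties":{"increments":{"type":"array"},"squeeze":{"type":"number"}},"required":["increments"]}

```bash
mkdir -p pics; ls
cat > h.py <<'E'
import numpy as np, cv2
from scipy.spatial.transform import Rotation as Ro
from bench import ctrl
def K(c,h=420): return (h/2)/np.tan(np.radians(c["vertical_fov"])/2)
def ray(name,uv):
    c=ctrl.get_calibration(name);f=K(c);R=np.array(c["R"]);t=np.array(c["t"])
    d=R.T@np.array([(uv[0]-c["cx"])/f,(uv[1]-c["cy"])/f,1]);return -R.T@t,d
def onz(name,uv,z):
    o,d=ray(name,uv);return o+d*(z-o[2])/d[2]
def proj(name,X):
    c=ctrl.get_calibration(name);f=K(c);p=np.array(c["R"])@np.array(X)+np.array(c["t"])
    return np.array([c["cx"]+f*p[0]/p[2],c["cy"]+f*p[1]/p[2]])
def tri(a,ua,b,ub):
    o1,d1=ray(a,ua);o2,d2=ray(b,ub);s=np.linalg.lstsq(np.c_[d1,-d2],o2-o1,rcond=None)[0]
    p,q=o1+d1*s[0],o2+d2*s[1];return (p+q)/2,np.linalg.norm(p-q)
E
python3 - <<'E'
from h import *
for n in ["scene","top"]:
    im=ctrl.get_image(n);cv2.imwrite(f"pics/{n}0.png",cv2.resize(im[:,:,::-1],(800,600),interpolation=cv2.INTER_CUBIC));cv2.imwrite(f"{n}raw.png",im[:,:,::-1])
    c=ctrl.get_calibration(n);print(n,c)
print(ctrl.get_state())
print(ctrl.get_calibration("wrist"))
E
```

```text
pics
scene {'vertical_fov': 57.73683419527206, 'cx': 285.56078700885035, 'cy': 210.01715693167534, 'R': array([[-0.86469953,  0.50227268,  0.00410945],
       [ 0.41965821,  0.72692   , -0.54357548],
       [-0.27601035, -0.4683049 , -0.83935023]]), 't': array([ 0.44625425, -0.13505515,  1.29338344])}
top {'vertical_fov': 57.670036976363384, 'cx': 282.0739982011361, 'cy': 206.55336374414213, 'R': array([[-0.02897234, -0.99949872,  0.01276352],
       [-0.98734701,  0.02662386, -0.15632353],
       [ 0.15590535, -0.01713108, -0.98762343]]), 't': array([0.00229707, 0.51826255, 1.10502814])}
{'time': 0.1, 'joint_positions': array([-1.25889415,  0.32173905, -0.07012105,  1.45150468,  0.02261041,
        1.37078572, -0.05689447]), 'qd': array([-0.00018125, -0.00239191,  0.00086989, -0.00276656, -0.00013544,
        0.00240462, -0.00129517]), 'joint_torque': array([ 4.37731715e-04, -4.92568052e+01, -4.05337103e-01, -3.13398528e+01,
       -6.41479203e-02,  3.94284446e-02,  8.02381078e-05]), 'position': array([0.19064062, 0.62104475, 0.2913017 ]), 'tool_rot': array([-4.65929561e-01, -3.10669031e+00,  2.57876564e-03]), 'ft_force': array([0.45070797, 0.2526762 , 1.15947371]), 'torque': array([-0.00377627, -0.00071046,  0.0359859 ]), 'grip_force': 0.0, 'grip_width': 0.9987387424319659}
{'vertical_fov': 70.73094934602888, 'cx': 277.2010336173173, 'cy': 205.02997488285504, 'T_tool_cam': array([[ 2.13583649e-04, -9.64744777e-01, -2.63187139e-01,
         7.16940891e-02],
       [ 9.99999973e-01,  1.81253503e-04,  1.47120690e-04,
        -2.50733293e-04],
       [-9.42303259e-05, -2.63187164e-01,  9.64744789e-01,
        -9.32657673e-02],
       [ 0.00000000e+00,  0.00000000e+00,  0.00000000e+00,
         1.00000000e+00]])}
```

View pics/scene0.png

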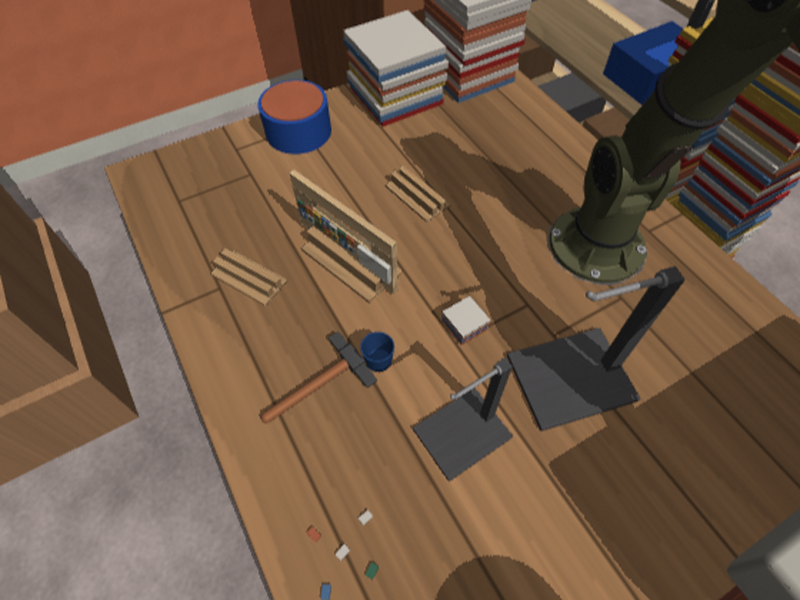

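View pics/top0.png

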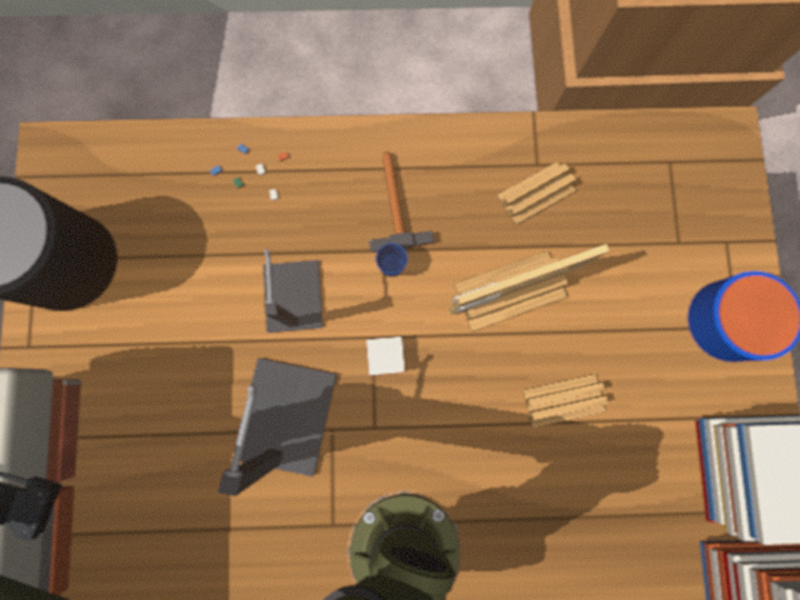

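The scene shows a small stand (scene px 460,430; top px 295,295), a large stand (top px 285,415), and three racks: the one holding the board (top px 530,290), plus small empty ones at (540,190) and (565,398). By size, the small stand (about 150×120) and the rack holding the board look right. I'll measure them and confirm in a crop.

Run:
```python
from h import *
s=560/800
im=cv2.imread("topraw.png");sc=cv2.imread("sceneraw.png")
def P(uv,z):return onz("top",np.array(uv)*s,z)
# dark plates in top
hsv=cv2.cvtColor(im,cv2.COLOR_BGR2HSV)
m=((hsv[...,1]<70)&(hsv[...,2]<110)).astype(np.uint8)
for name,(u,v) in dict(small=(300,295),large=(295,415)).items():
    n,l,st,ce=cv2.connectedComponentsWithStats(m)
    k=l[int(v*s),int(u*s)]
    c=max(cv2.findContours((l==k).astype(np.uint8),0,1)[0],key=cv2.contourArea)
    w=np.array([onz("top",p[0]+.0,.01)[:2] for p in c],np.float32)
    print(name,st[k],cv2.minAreaRect(w))
for nm,(a,b) in dict(rack_board=((455,290),(550,254)),rack_far=((501,196),(565,163)),rack_near=((525,390),(605,375))).items():
    print(nm,np.linalg.norm(P(a,.05)-P(b,.05)))
a,b=P((453,305),.182),P((608,247),.182);print("board",a,b,np.linalg.norm(a-b))
crop=np.hstack([cv2.resize(im[165:240,175:240],(390,450),interpolation=2),cv2.resize(im[165:235,310:430],(400,233),interpolation=2).repeat(1,0) if 0 else np.pad(cv2.resize(im[160:240,308:438],(400,246),interpolation=2),((0,204),(0,0),(0,0)))])
crop[250:450,390:790]=cv2.resize(sc[250:340,270:450],(400,200),interpolation=2)
cv2.imwrite("pics/crop.png",crop)
```

```text
small [ 186  183   40   49 1536] ((0.5282908082008362, 0.22520075738430023), (0.1432315558195114, 0.11665523797273636), 3.392026424407959)
large [ 153  252   82   94 4273] ((0.24366511404514313, 0.25413596630096436), (0.18060259521007538, 0.2792784869670868), 76.40479278564453)
rack_board 0.21704959542667138
rack_far 0.16067496390471217
rack_near 0.16810085518412893
board [ 0.47489757 -0.10111278  0.182     ] [ 0.57671166 -0.39684037  0.182     ] 0.3127633458010612
```

View pics/crop.png

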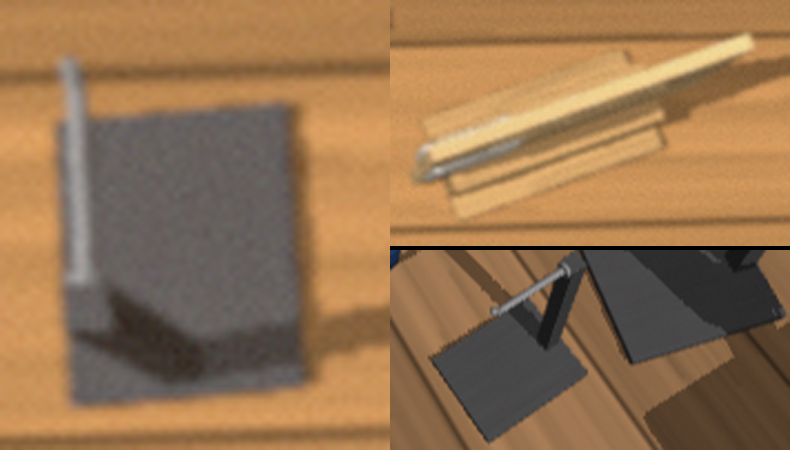

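The crop confirms the small stand, with a foot of about 143×117 mm (plus calibration error) and the prong's post end at crop px (82,280), tip at (70,65). It also confirms the rack holding the board, about 217 mm long (the others are about 160–168).

```bash
cat >> h.py <<'E'
def rows(tgt,yaw_y):
    "tool-frame shift (units of .1 m) and turn (units of 90deg) to TCP tgt, tool down, tool y at world angle yaw_y"
    s=ctrl.get_state();R=Ro.from_rotvec(s["tool_rot"])
    y=np.array([np.cos(yaw_y),np.sin(yaw_y),0]);z=np.array([0,0,-1.]);T=Ro.from_matrix(np.c_[np.cross(y,z),y,z])
    return np.round(R.inv().apply(np.array(tgt)-s["position"])/.1,3),np.round((R.inv()*T).as_rotvec()/(np.pi/2),3)
E
python3 - <<'E'
from h import *
im=cv2.imread("topraw.png");sc=cv2.imread("sceneraw.png")
p0,e0=tri("top",(188.7,211.7),"scene",(348.8,259));p1,e1=tri("top",(186.7,175.8),"scene",(317.7,277.9))
print("prong",p0,e0,p1,e1,np.degrees(np.arctan2(*(p1-p0)[[1,0]])))
hsv=cv2.cvtColor(im,cv2.COLOR_BGR2HSV)
c=hsv[165:240,310:440]
m=np.zeros(im.shape[:2],np.uint8);m[160:240,308:438]=((hsv[160:240,308:438,2]>200)&(hsv[160:240,308:438,1]<135))
n,l,st,ce=cv2.connectedComponentsWithStats(m);k=1+np.argmax(st[1:,4]);print(st[k],c.reshape(-1,3).max(0))
pts=np.argwhere(l==k)[:,::-1]
w=np.array([onz("top",p,.182)[:2] for p in pts],np.float32);r=cv2.minAreaRect(w);print(r,w.mean(0))
print("turn",rows([.51,-.24,.42],np.radians(19)))
print("A",rows([.42,.55,.42],np.radians(19)), "B",rows([.66,.2,.42],np.radians(19)))
E
```

```text
prong [0.48244735 0.22618553 0.22123688] 0.0012227159690648788 [0.57211362 0.23107473 0.22942775] 0.0038266749195433928 3.121049872857572
[ 318  171  109   41 1183] [ 25 159 242]
((0.5423149466514587, -0.24871785938739777), (0.03825049474835396, 0.3027397096157074), 17.860187530517578) [ 0.5316302  -0.22524403]
turn (array([-5.579, -7.297, -1.274]), array([-0.001,  0.001,  0.599]))
A (array([-2.401, -0.008, -1.287]), array([-0.001,  0.001,  0.599])) B (array([-5.722, -2.65 , -1.282]), array([-0.001,  0.001,  0.599]))
```

Call:
{"method": "play_rows", "body": {
  "increments": [
    [[0, 0, -1, 0, 0, 0.6, 1], [0, 0, -1, 0, 0, 0.6, 1], [0, 0, -1, 0, 0, 0.6, 1], [0, 0, -1, 0, 0, 0.6, 1], [0, 0, -1, 0, 0, 0.6, 1], [0, 0, -1, 0, 0, 0.6, 1], [0, 0, -1, 0, 0, 0.6, 1], [0, 0, -1, 0, 0, 0.6, 1]]
  ]
}}

```text
time: 0.9
position: [0.1906, 0.6213, 0.3917]
tool_rot: [1.825, 2.556, -0.001]
ft_force: [0.8, 0.9, -0.7]
grip_width: 0.999
grip_force: 0.0
```

Call:
{"method": "play_rows", "body": {
  "increments": [
    [[-1, 1, -0.3, 0, 0, 0, 1], [-1, 1, -0.3, 0, 0, 0, 1], [-1, 1, -0.3, 0, 0, 0, 1], [-1, 1, -0.3, 0, 0, 0, 1], [-1, 1, -0.3, 0, 0, 0, 1]]
  ]
}}

```text
time: 1.4
position: [0.3193, 0.5584, 0.4223]
tool_rot: [-1.829, -2.554, -0.0]
ft_force: [-1.8, 0.1, -0.7]
grip_width: 1.001
grip_force: 0.0
```

Call:
{"method": "play_rows", "body": {
  "increments": [
    [[-1, 0.5, 0, 0, 0, 0, 1], [-1, 0.5, 0, 0, 0, 0, 1], [-1, 0.5, 0, 0, 0, 0, 1], [-1, 0.5, 0, 0, 0, 0, 1]]
  ]
}}

```text
time: 1.8
position: [0.3986, 0.4796, 0.4221]
tool_rot: [1.829, 2.554, -0.0]
ft_force: [-1.5, 0.4, 0.3]
grip_width: 1.002
grip_force: 0.0
```

Call:
{"method": "play_rows", "body": {
  "increments": [
    [[-1, 0, 0, 0, 0, 0, 1], [-1, 0, 0, 0, 0, 0, 1], [-1, 0, 0, 0, 0, 0, 1], [-1, 0, 0, 0, 0, 0, 1]]
  ]
}}

```text
time: 2.2
position: [0.4285, 0.3877, 0.4225]
tool_rot: [-1.822, -2.557, -0.002]
ft_force: [-0.2, 1.0, -0.3]
grip_width: 1.003
grip_force: 0.0
```

Call:
{"method": "play_rows", "body": {
  "increments": [
    [[-1, 0, 0, 0, 0, 0, 1], [-1, 0, 0, 0, 0, 0, 1], [-1, 0, 0, 0, 0, 0, 1], [-1, 0, 0, 0, 0, 0, 1]]
  ]
}}

```text
time: 2.6
position: [0.4614, 0.2937, 0.4223]
tool_rot: [-1.822, -2.558, -0.001]
ft_force: [-0.4, 0.6, 0.2]
grip_width: 1.002
grip_force: 0.0
```

Run:
```python
from h import *
s=ctrl.get_state();print(s["position"],s["tool_rot"],s["time"],s["ft_force"])
print(rows([.50,-.11,.42],np.radians(19)))
im=ctrl.get_image("wrist");cv2.imwrite("w1.png",im[:,:,::-1])
T=np.eye(4);T[:3,:3]=Ro.from_rotvec(s["tool_rot"]).as_matrix();T[:3,3]=s["position"]
np.save("w1.npy",T)
```

```text
[0.4614413  0.29372049 0.42229425] [-1.82201455e+00 -2.55755677e+00 -1.41377255e-03] 2.6 [-0.44504784  0.64895543  0.17176302]
(array([-3.942, -0.954,  0.016]), array([-0.   , -0.001,  0.001]))
```

Call:
{"method": "play_rows", "body": {
  "increments": [
    [[-1, -0.2, 0, 0, 0, 0, 1], [-1, -0.2, 0, 0, 0, 0, 1], [-1, -0.2, 0, 0, 0, 0, 1], [-1, -0.2, 0, 0, 0, 0, 1]]
  ]
}}

```text
time: 3.05
position: [0.4755, 0.1923, 0.4224]
tool_rot: [-1.823, -2.558, -0.002]
ft_force: [-0.5, 0.7, 0.0]
grip_width: 1.003
grip_force: 0.0
```

Call:
{"method": "play_rows", "body": {
  "increments": [
    [[-1, -0.2, 0, 0, 0, 0, 1], [-1, -0.2, 0, 0, 0, 0, 1], [-1, -0.2, 0, 0, 0, 0, 1], [-1, -0.2, 0, 0, 0, 0, 1]]
  ]
}}

```text
time: 3.45
position: [0.4895, 0.0915, 0.4223]
tool_rot: [-1.823, -2.558, -0.001]
ft_force: [0.2, 1.0, -0.1]
grip_width: 1.003
grip_force: 0.0
```

Call:
{"method": "play_rows", "body": {
  "increments": [
    [[-1, -0.2, 0, 0, 0, 0, 1], [-1, -0.2, 0, 0, 0, 0, 1], [-1, -0.2, 0, 0, 0, 0, 1], [-1, -0.2, 0, 0, 0, 0, 1]]
  ]
}}

```text
time: 3.85
position: [0.5035, -0.0093, 0.4221]
tool_rot: [-1.823, -2.558, -0.001]
ft_force: [-0.3, 0.7, -0.4]
grip_width: 1.001
grip_force: 0.0
```

Call:
{"method": "play_rows", "body": {
  "increments": [
    [[-0.9, -0.3, 0, 0, 0, 0, 1], [-0.9, -0.3, 0, 0, 0, 0, 1], [-0.9, -0.3, 0, 0, 0, 0, 1], [-0.9, -0.3, 0, 0, 0, 0, 1], [-0.9, -0.3, 0, 0, 0, 0, 1]]
  ]
}}

```text
time: 4.35
position: [0.5047, -0.1025, 0.4219]
tool_rot: [-1.818, -2.561, -0.001]
ft_force: [-1.0, -0.1, 1.0]
grip_width: 1.0
grip_force: 0.0
```

```bash
cat >> h.py <<'E'
def wsnap(name):
    s=ctrl.get_state();im=ctrl.get_image("wrist")[:,:,::-1];cv2.imwrite(name+".png",im)
    T=np.eye(4);T[:3,:3]=Ro.from_rotvec(s["tool_rot"]).as_matrix();T[:3,3]=s["position"]
    np.save(name+".npy",T@np.array(ctrl.get_calibration("wrist")["T_tool_cam"]));return s,im
def wonz(name,uv,z):
    T=np.load(name+".npy");c=ctrl.get_calibration("wrist");f=K(c)
    d=T[:3,:3]@np.array([(uv[0]-c["cx"])/f,(uv[1]-c["cy"])/f,1]);o=T[:3,3];return o+d*(z-o[2])/d[2]
E
python3 - <<'E'
from h import *
T=np.load("w1.npy");np.save("w1.npy",T@np.array(ctrl.get_calibration("wrist")["T_tool_cam"]))
s,im=wsnap("w2");print(s["position"],s["tool_rot"],s["time"])
cv2.imwrite("pics/w12.png",np.hstack([cv2.resize(cv2.imread("w1.png"),(400,300)),cv2.resize(im,(400,300))]))
cv2.imwrite("pics/w2.png",cv2.resize(im,(800,600)))
E
```

```text
[ 0.50467878 -0.1024687   0.42187924] [-1.81769839e+00 -2.56107090e+00 -6.07414844e-04] 4.35
```

View pics/w12.png

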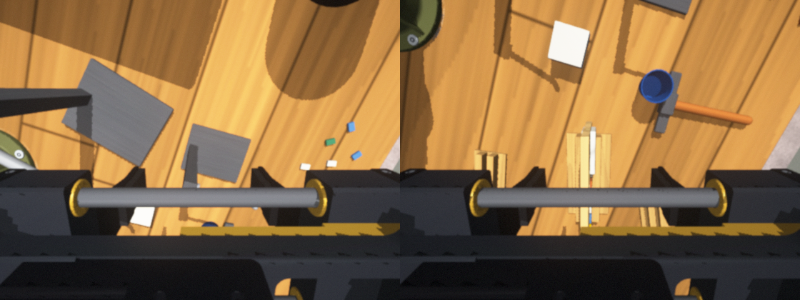

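View pics/w2.png

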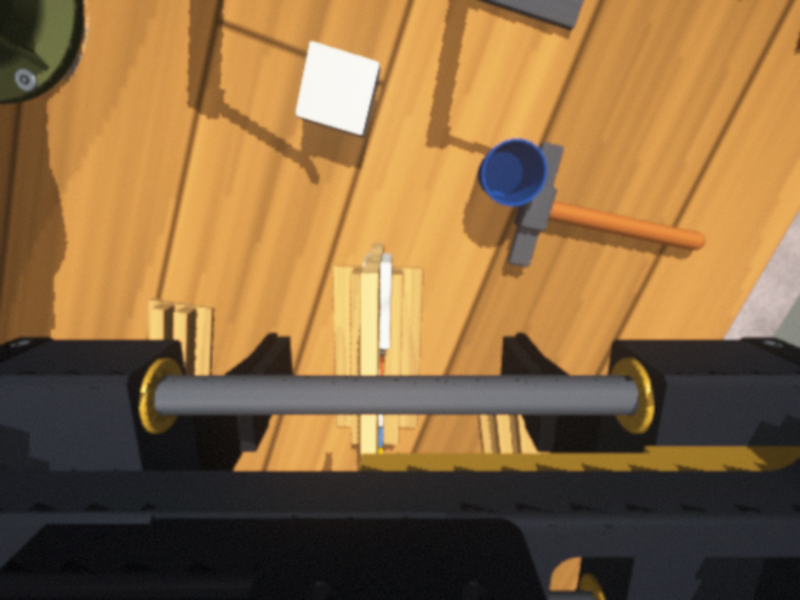

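The left picture shows both stands from above. The right one shows the board's top edge between the open fingers, at px 361–377, with its +y end near (369,272).

Run:
```python
from h import *
im=cv2.imread("w2.png").astype(int)
s=.7
for v in range(184,262,8): print(v,[tuple(im[v,u]) for u in (246,250,)],[int(x) for x in im[v,244:272,0]])
a=wonz("w2",(369*s,272*s),.182);b=wonz("w2",(369*s,372*s),.182);print(a,b,np.degrees(np.arctan2(*(a-b)[:2]*[-1,1])))
t=cv2.imread("topraw.png").astype(int)
for u in range(322,426,12): print(u,[int(x) for x in t[168:218,u,0]])
```

```text
184 [(np.int64(92), np.int64(178), np.int64(235)), (np.int64(93), np.int64(177), np.int64(236))] [94, 94, 92, 93, 93, 92, 93, 96, 99, 127, 166, 167, 130, 113, 114, 111, 108, 106, 107, 109, 102, 114, 172, 226, 235, 235, 235, 234]
192 [(np.int64(112), np.int64(190), np.int64(235)), (np.int64(102), np.int64(177), np.int64(227))] [120, 111, 112, 109, 105, 104, 102, 101, 118, 146, 154, 159, 154, 153, 157, 158, 163, 166, 163, 156, 124, 109, 189, 241, 247, 247, 247, 247]
200 [(np.int64(113), np.int64(193), np.int64(237)), (np.int64(115), np.int64(195), np.int64(237))] [120, 106, 113, 113, 112, 115, 115, 114, 131, 152, 162, 163, 162, 157, 161, 162, 163, 166, 163, 153, 122, 116, 195, 240, 247, 246, 246, 244]
208 [(np.int64(109), np.int64(188), np.int64(233)), (np.int64(122), np.int64(204), np.int64(243))] [115, 100, 109, 113, 114, 120, 122, 123, 129, 152, 161, 163, 161, 163, 160, 163, 163, 163, 161, 143, 104, 110, 186, 237, 242, 241, 239, 233]
216 [(np.int64(109), np.int64(188), np.int64(233)), (np.int64(119), np.int64(205), np.int64(242))] [112, 102, 109, 113, 115, 119, 119, 114, 124, 150, 1
[... 2652 characters left out ...]
7, 83, 104, 109, 108, 105, 107, 108, 97, 84, 84, 86, 89, 85]
394 [76, 77, 74, 57, 51, 68, 87, 87, 88, 89, 89, 86, 92, 119, 141, 147, 144, 144, 135, 100, 80, 73, 73, 64, 65, 69, 74, 83, 92, 109, 102, 81, 64, 71, 86, 96, 106, 107, 107, 100, 95, 85, 86, 77, 80, 88, 84, 87, 85, 89]
406 [76, 77, 72, 67, 60, 77, 87, 79, 97, 129, 146, 144, 148, 146, 134, 98, 65, 63, 69, 68, 63, 60, 60, 60, 61, 53, 58, 70, 78, 77, 84, 82, 88, 89, 92, 91, 89, 93, 93, 95, 93, 91, 89, 84, 82, 84, 90, 86, 90, 88]
418 [75, 74, 69, 55, 90, 139, 154, 147, 151, 139, 107, 77, 69, 58, 51, 57, 57, 53, 60, 60, 59, 61, 62, 71, 86, 87, 79, 79, 82, 82, 86, 90, 92, 92, 88, 90, 91, 95, 92, 92, 94, 87, 85, 83, 81, 86, 92, 87, 90, 90]
```

Run:
```python
from h import *
t=cv2.imread("topraw.png").astype(int)
# strip centre rows by eye-free thresholds (blue>124)
Q=[]
for u,lo,hi in [(358,192,201),(370,188,197),(382,184,192),(394,179,189),(406,175,185),(418,171,180)]:
    r=[v for v in range(lo,hi) if t[v,u,0]>122];Q.append(onz("top",(u,np.mean(r)),.182)[:2])
Q=np.array(Q);p=np.polyfit(Q[:,1],Q[:,0],1);print("top yaw",np.degrees(np.arctan(-p[0])),Q.round(4).tolist())
y=-.2147;print("top x at y",np.polyval(p,y))
print(wonz("w2",(258,224),.182),wonz("w2",(258,256),.182),wonz("w2",(258,189),.182))
for yw in (18.3,18.8):print(rows([.5188,-.2147,.28],np.radians(yw)))
```

```text
top yaw 17.98371205406417 [[0.5173, -0.2114], [0.5286, -0.2441], [0.5399, -0.2769], [0.5486, -0.3096], [0.56, -0.3427], [0.5715, -0.3759]]
top x at y 0.5187741485194685
[ 0.49708341 -0.15006336  0.182     ] [ 0.51006772 -0.18930932  0.182     ] [ 0.4837439  -0.10974377  0.182     ]
(array([-1.105, -0.235,  1.418]), array([-0.   , -0.001,  0.011]))
(array([-1.105, -0.235,  1.418]), array([-0.   , -0.001,  0.005]))
```

Call:
{"method": "play_rows", "body": {
  "increments": [
    [[-1, -0.235, 0.5, 0, -0.001, 0.012, 1], [-1, -0.235, 0.5, 0, -0.001, 0.012, 1], [-1, -0.235, 0.5, 0, -0.001, 0.012, 1], [-1, -0.235, 0.5, 0, -0.001, 0.012, 1], [-1, -0.235, 0.5, 0, -0.001, 0.012, 1]]
  ]
}}

```text
time: 4.9
position: [0.515, -0.2062, 0.3722]
tool_rot: [1.846, 2.542, -0.0]
ft_force: [0.3, 0.6, 0.1]
grip_width: 0.996
grip_force: 0.0
```

Call:
{"method": "play_rows", "body": {
  "increments": [
    [[-0.1, 0, 0.7, 0, 0, 0, 1], [-0.1, 0, 0.7, 0, 0, 0, 1], [-0.1, 0, 0.7, 0, 0, 0, 1], [-0.1, 0, 0.9, 0, 0, 0, 1], [-0.1, 0, 0.9, 0, 0, 0, 1], [-0.1, 0, 0.9, 0, 0, 0, 1], [-0.1, 0, 0.9, 0, 0, 0, 1]]
  ]
}}

```text
time: 5.6
position: [0.5182, -0.2178, 0.284]
tool_rot: [1.846, 2.538, 0.001]
ft_force: [0.1, 0.5, 0.6]
grip_width: 0.999
grip_force: 0.0
```

Run:
```python
from h import *
s=ctrl.get_state();print(s["ft_force"],s["torque"]);print(rows([.5188,-.2147,.220],np.radians(18.2)))
s,im=wsnap("w3");cv2.imwrite("pics/w3.png",cv2.resize(im,(560,420)))
print(s["position"])
```

```text
[0.10921679 0.50815951 0.57542266] [-0.10805562 -0.01845929  0.00155663]
(array([0.029, 0.014, 0.64 ]), array([ 0.002,  0.002, -0.003]))
[ 0.51817895 -0.21778735  0.28404468]
```

View pics/w3.png

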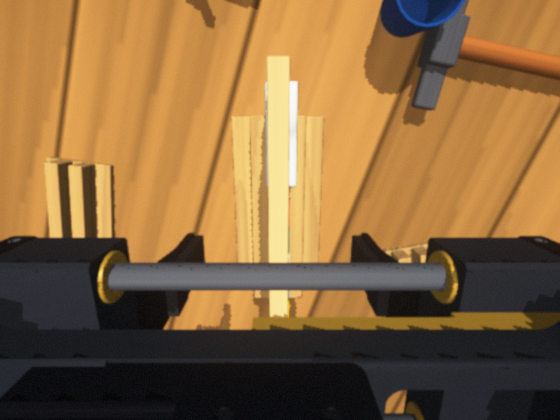

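Centred: the strip is at px 268–289 and the board's end near row 57. I'll go down and grip gently.

Call:
{"method": "play_rows", "body": {
  "increments": [
    [[0.03, 0.014, 0.3, 0.002, 0.002, -0.003, 1], [0.03, 0.014, 0.5, 0.002, 0.002, -0.003, 1], [0.03, 0.014, 0.64, 0.002, 0.002, -0.003, 1], [0.03, 0.014, 0.64, 0.002, 0.002, -0.003, 1], [0.03, 0.014, 0.64, 0.002, 0.002, -0.003, 1], [0.03, 0.014, 0.64, 0.002, 0.002, -0.003, 1]]
  ]
}}

```text
time: 6.25
position: [0.5184, -0.2155, 0.2196]
tool_rot: [-1.843, -2.543, 0.001]
ft_force: [0.9, 0.7, 0.6]
grip_width: 0.998
grip_force: 0.0
```

```bash
cat >> h.py <<'E'
def wave(n=6):
    "average wrench over n camera periods (board frame axes = tool yaw)"
    F=[];M=[]
    for i in range(n):
        ctrl.get_image("top");s=ctrl.get_state();F.append(s["ft_force"]);M.append(s["torque"])
    return np.mean(F,0),np.std(F,0),np.mean(M,0),np.std(M,0)
E
python3 - <<'E'
from h import *
im=cv2.imread("w3.png").astype(int)
print([int(x) for x in im[40:72,278,0]])
for v in (52,54,56,58,60): print(v,wonz("w3",(278.5,v),.182))
r=wave(6);np.save("base.npy",np.r_[r[0],r[2]])
for x in r:print(x.round(3))
s=ctrl.get_state();print(s["position"],s["time"]);print(rows([.5188,-.2147,.220],np.radians(18.2)))
E
```

```text
[86, 87, 86, 88, 86, 86, 87, 84, 87, 86, 87, 86, 87, 91, 91, 103, 132, 147, 155, 156, 151, 152, 153, 154, 155, 153, 153, 153, 153, 155, 155, 153]
52 [ 0.4844012  -0.10980184  0.182     ]
54 [ 0.48473785 -0.11083739  0.182     ]
56 [ 0.48507561 -0.11187632  0.182     ]
58 [ 0.48541447 -0.11291867  0.182     ]
60 [ 0.48575444 -0.11396443  0.182     ]
[ 0.14  -0.074 -0.268]
[0.418 0.446 0.273]
[-0.077  0.034 -0.022]
[0.028 0.043 0.029]
[ 0.5178606  -0.21507546  0.21866127] 6.55
(array([ 0.001,  0.01 , -0.013]), array([-0.002, -0.001, -0.001]))
```

Call:
{"method": "play_rows", "body": {
  "increments": [
    [[0, 0, 0, 0, 0, 0, -0.4], [0, 0, 0, 0, 0, 0, -0.55], [0, 0, 0, 0, 0, 0, -0.65], [0, 0, 0, 0, 0, 0, -0.7], [0, 0, 0, 0, 0, 0, -0.8], [0, 0, 0, 0, 0, 0, -1], [0, 0, 0, 0, 0, 0, -1], [0, 0, 0, 0, 0, 0, -1]]
  ],
  "squeeze": 8
}}

```text
time: 7.35
position: [0.5177, -0.2151, 0.2183]
tool_rot: [-1.842, -2.541, 0.002]
ft_force: [0.2, -0.2, -0.1]
grip_width: 0.359
grip_force: 0.0
```

Call:
{"method": "play_rows", "body": {
  "increments": [
    [[0, 0, 0, 0, 0, 0, -1], [0, 0, 0, 0, 0, 0, -1], [0, 0, 0, 0, 0, 0, -1], [0, 0, 0, 0, 0, 0, -1], [0, 0, 0, 0, 0, 0, -1]]
  ],
  "squeeze": 12
}}

```text
time: 7.85
position: [0.5179, -0.215, 0.2183]
tool_rot: [-1.842, -2.541, 0.002]
ft_force: [0.1, -0.1, -0.1]
grip_width: 0.159
grip_force: 12.0
```

Call:
{"method": "play_rows", "body": {
  "increments": [
    [[0, 0, 0, 0, 0, 0, -1], [0, 0, 0, 0, 0, 0, -1], [0, 0, 0, 0, 0, 0, -1], [0, 0, 0, 0, 0, 0, -1], [0, 0, 0, 0, 0, 0, -1]]
  ],
  "squeeze": 45
}}

```text
time: 8.35
position: [0.5178, -0.215, 0.2183]
tool_rot: [-1.842, -2.541, 0.002]
ft_force: [1.2, 0.0, -1.4]
grip_width: 0.154
grip_force: 45.0
```

Call:
{"method": "play_rows", "body": {
  "increments": [
    [[0, 0, -0.1, 0, 0, 0, -1], [0, 0, -0.2, 0, 0, 0, -1], [0, 0, -0.3, 0, 0, 0, -1], [0, 0, -0.4, 0, 0, 0, -1], [0, 0, -0.6, 0, 0, 0, -1], [0, 0, -0.8, 0, 0, 0, -1], [0, 0, -0.8, 0, 0, 0, -1], [0, 0, -0.8, 0, 0, 0, -1]]
  ]
}}

```text
time: 9.15
position: [0.5177, -0.2153, 0.2984]
tool_rot: [-1.842, -2.541, 0.002]
ft_force: [0.5, 0.3, -5.6]
grip_width: 0.156
grip_force: 45.0
```

Run:
```python
from h import *
s,im=wsnap("w4");print(s["position"],s["tool_rot"],s["grip_width"],s["grip_force"],s["time"])
cv2.imwrite("s4.png",ctrl.get_image("scene")[:,:,::-1])
r=wave(25);b=np.load("base.npy")
for x in r:print(x.round(3))
yw=np.radians(18.2);y=np.array([-np.sin(yw),np.cos(yw),0]);x=np.array([np.cos(yw),np.sin(yw),0])
M=r[2];F=r[0];print("raw Mx,My",M@x,M@y,"minus base",(M-b[3:])@x,"W",-F[2],"offset y", -(M@x)/-F[2]*1000,)
a=cv2.imread("s4.png");cv2.imwrite("pics/s4.png",np.hstack([cv2.resize(a[90:230,180:320],(400,400),interpolation=2),np.pad(cv2.resize(im,(400,300)),((0,100),(0,0),(0,0)))]))
```

```text
[ 0.51768306 -0.21529307  0.29835768] [-1.84215764e+00 -2.54104244e+00  2.17903950e-03] 0.15582137954124872 44.97232436668128 9.15
[ 0.055 -0.035 -3.894]
[0.46  0.49  0.483]
[-0.066  0.033 -0.005]
[0.023 0.032 0.031]
raw Mx,My -0.052634875246137774 0.05213954973254243 minus base 0.009597489883060611 W 3.8941679200783956 offset y 13.51633425326922
```

View pics/s4.png

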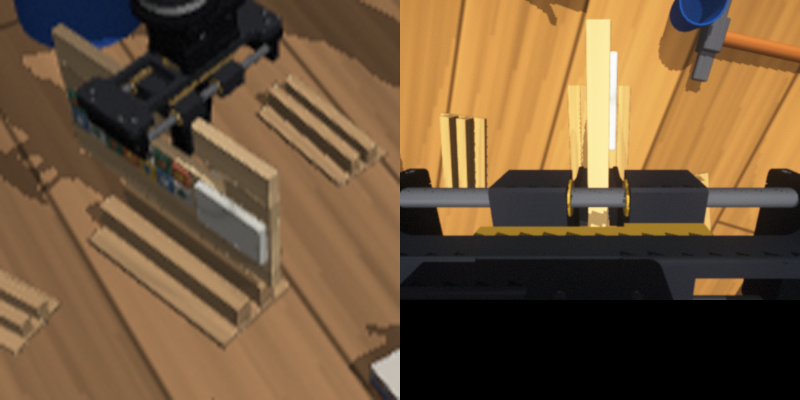

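The board is out of the rack and looks upright in the scene crop. Weight is about 3.8 N, so the balance point should be near y ≈ 36 mm; I gripped at y ≈ 41. Next I carry it round to the prong's free end.

Call:
{"method": "play_rows", "body": {
  "increments": [
    [[0, 0, -0.1, 0, 0, 0.03, -1], [0, 0, -0.2, 0, 0, 0.07, -1], [0, 0, -0.3, 0, 0, 0.12, -1], [0, 0, -0.3, 0, 0, 0.15, -1], [0, 0, -0.3, 0, 0, 0.168, -1], [0, 0, -0.3, 0, 0, 0.168, -1], [0, 0, -0.3, 0, 0, 0.168, -1]]
  ]
}}

```text
time: 11.2
position: [0.5179, -0.215, 0.328]
tool_rot: [-2.159, -2.277, 0.003]
ft_force: [-1.2, -0.6, -3.1]
grip_width: 0.156
grip_force: 45.0
```

Call:
{"method": "play_rows", "body": {
  "increments": [
    [[0.1, 0.1, 0, 0, 0, 0, -1], [0.3, 0.3, 0, 0, 0, 0, -1], [0.5, 0.6, 0, 0, 0, 0, -1], [0.8, 0.8, 0, 0, 0, 0, -1], [1, 1, 0, 0, 0, 0, -1], [1, 1, 0, 0, 0, 0, -1]]
  ]
}}

```text
time: 11.8
position: [0.6162, -0.1021, 0.3265]
tool_rot: [-2.147, -2.287, -0.0]
ft_force: [0.6, -0.4, -4.4]
grip_width: 0.157
grip_force: 45.0
```

Call:
{"method": "play_rows", "body": {
  "increments": [
    [[0.1, 0.1, 0, 0, 0, 0, -1], [0.3, 0.15, 0, 0, 0, 0, -1], [0.6, 0.2, 0, 0, 0, 0, -1], [0.9, 0.3, 0, 0, 0, 0, -1], [1, 0.3, 0, 0, 0, 0, -1], [1, 0.3, 0, 0, 0, 0, -1]]
  ]
}}

```text
time: 12.4
position: [0.6378, -0.0052, 0.3274]
tool_rot: [-2.154, -2.281, 0.003]
ft_force: [-0.3, -0.3, -3.4]
grip_width: 0.159
grip_force: 45.0
```

Call:
{"method": "play_rows", "body": {
  "increments": [
    [[0.1, 0, 0, 0, 0, 0, -1], [0.3, 0, 0, 0, 0, 0, -1], [0.6, 0, 0, 0, 0, 0, -1], [0.9, 0, 0, 0, 0, 0, -1], [1, 0, 0, 0, 0, 0, -1], [1, 0, 0, 0, 0, 0, -1]]
  ]
}}

```text
time: 13.0
position: [0.6319, 0.0929, 0.3279]
tool_rot: [-2.157, -2.279, 0.003]
ft_force: [0.4, -0.7, -3.5]
grip_width: 0.153
grip_force: 45.0
```

Run:
```python
from h import *
s,im=wsnap("w5");print(s["position"],s["tool_rot"],s["grip_width"],s["time"],s["ft_force"])
y3=np.radians(3.1)
print(rows([.625,.2384,.321],y3))
a=ctrl.get_image("scene")[:,:,::-1];cv2.imwrite("s5.png",a)
a=a[120:360,200:480]
cv2.imwrite("pics/s5.png",np.hstack([cv2.resize(a,(400,343),interpolation=2),np.pad(cv2.resize(im,(400,300)),((0,43),(0,0),(0,0)))]))
```

```text
[0.631945   0.09290035 0.3279148 ] [-2.15736614 -2.27896569  0.00267792] 0.15328191911186034 13.0 [ 0.43496308 -0.69621041 -3.49779881]
(array([1.481, 0.006, 0.07 ]), array([-0.002,  0.   , -0.001]))
```

View pics/s5.png

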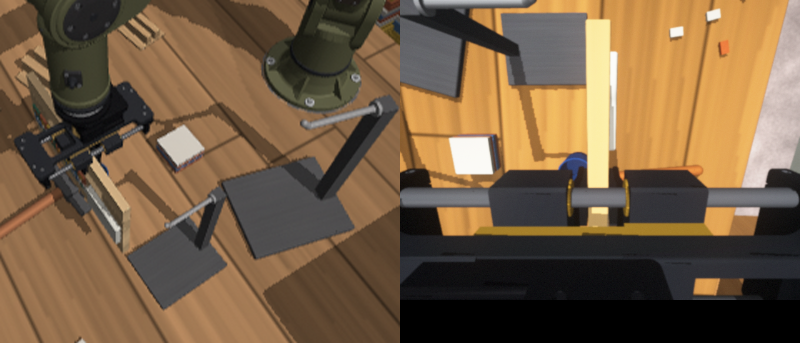

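The wrist view shows the prong at its top edge (px 405–505, row 5 of the right picture) and the board held straight. I'll move 5 cm closer and measure the prong against the board's end in one picture.

Call:
{"method": "play_rows", "body": {
  "increments": [
    [[0.15, 0, 0.02, -0.001, 0, 0, -1], [0.3, 0, 0.05, -0.002, 0, 0, -1], [0.5, 0, 0.07, -0.002, 0, 0, -1], [0.5, 0, 0.07, -0.002, 0, 0, -1], [0.5, 0, 0.07, -0.002, 0, 0, -1]]
  ]
}}

```text
time: 13.6
position: [0.6291, 0.1428, 0.3205]
tool_rot: [-2.159, -2.281, 0.001]
ft_force: [0.2, -0.3, -4.6]
grip_width: 0.156
grip_force: 45.0
```

Run:
```python
from h import *
s,im=wsnap("w6");print(s["position"],s["tool_rot"],s["time"])
cv2.imwrite("pics/w6.png",cv2.resize(im[:210,:350],(800,480),interpolation=2))
```

```text
[0.62914595 0.14277161 0.32054355] [-2.15894913e+00 -2.28067272e+00  5.25792584e-04] 13.6
```

View pics/w6.png

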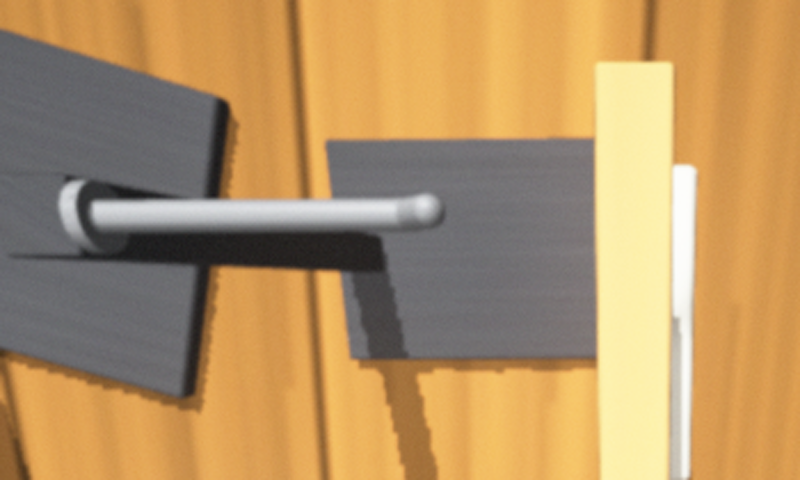

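The prong lies level from (95,216) to (400,213), with its turned-up tip at (428,210); the board's end is at row 62, columns 597–672.

Run:
```python
from h import *
k=350/800
s=ctrl.get_state();p=s["position"];phi=np.arctan2(s["tool_rot"][1],s["tool_rot"][0]);yw=2*phi-np.pi/2;yw=(yw+np.pi/2)%np.pi-np.pi/2
im=cv2.imread("w6.png").astype(int)
print([int(x) for x in im[80:108,110,0]],[int(x) for x in im[80:108,60,0]],[int(x) for x in im[80:108,165,0]])
print("end",[int(x) for x in im[18:36,278,0]],"cols",[int(x) for x in im[60,255:300,0]])
A=wonz("w6",(95*k,216*k),.226);B=wonz("w6",(400*k,213*k),.226);T=wonz("w6",(428*k,210*k),.236)
yp=np.arctan2(B[1]-A[1],B[0]-A[0]);print("tool yaw",np.degrees(yw),"prong yaw",np.degrees(yp),A,B,T)
u=np.array([np.cos(yp),np.sin(yp),0]);print("len",np.linalg.norm(B-A))
P0=A+.048*u;print("P0 from post",P0,"from tip",T-.044*u)
zt=p[2]-.2063+.170
E_=wonz("w6",(634*k,62*k),zt);v=np.array([-np.sin(yw),np.cos(yw),0]);w=np.array([np.cos(yw),np.sin(yw),0])
print("board end rel TCP (y,x)",(E_-p)@v,(E_-p)@w,"top z",zt)
print(v@(A-p),v@(B-p),w@(T-p))
```

```text
[75, 75, 78, 77, 77, 80, 102, 154, 199, 218, 224, 223, 217, 210, 202, 194, 178, 159, 131, 111, 88, 68, 44, 31, 30, 33, 30, 29] [108, 102, 79, 47, 31, 29, 54, 114, 172, 209, 218, 219, 216, 208, 203, 195, 185, 166, 137, 116, 93, 70, 45, 34, 33, 31, 28, 33] [117, 121, 117, 120, 114, 119, 137, 176, 209, 226, 230, 229, 221, 211, 201, 188, 170, 150, 124, 105, 95, 97, 93, 73, 45, 36, 38, 35]
end [80, 83, 79, 81, 81, 81, 84, 81, 95, 133, 162, 167, 168, 170, 169, 168, 167, 170] cols [109, 106, 106, 106, 106, 122, 152, 169, 169, 172, 170, 169, 170, 166, 164, 167, 167, 170, 169, 165, 171, 168, 169, 170, 169, 168, 171, 169, 173, 173, 173, 172, 171, 173, 172, 172, 170, 163, 148, 112, 86, 78, 82, 80, 79]
tool yaw 3.033710229962834 prong yaw 3.671685635413005 [0.48362919 0.22380335 0.226     ] [0.56339178 0.22892179 0.226     ] [0.57364002 0.22922624 0.236     ]
len 0.0799266488927462
P0 from post [0.53153066 0.22687723 0.226     ] from tip [0.52973034 0.22640852 0.236     ]
board end rel TCP (y,x) 0.10960058707210445 -0.00013824636605178423 top z 0.28453109838402973
0.09001792163509308 0.0909078682070386 -0.05103680881634074
```

Call:
{"method": "play_rows", "body": {
  "increments": [
    [[0.15, 0, 0, 0, 0, -0.002, -1], [0.4, 0, 0, 0, 0, -0.005, -1], [0.7, 0, 0, 0, 0, -0.007, -1], [0.9, 0, 0, 0, 0, -0.007, -1], [0.945, 0, 0, 0, 0, -0.007, -1], [0.945, 0, 0, 0, 0, -0.007, -1], [0.945, 0, 0, 0, 0, -0.007, -1]]
  ]
}}

```text
time: 14.35
position: [0.625, 0.2335, 0.3213]
tool_rot: [2.152, 2.288, -0.001]
ft_force: [0.3, 0.3, -4.0]
grip_width: 0.156
grip_force: 45.0
```

Run:
```python
from h import *
s=ctrl.get_state();print(s["position"],s["time"],s["ft_force"])
# target: board y 36.3 at prong -> grip 4.1mm beyond prong in +y
yp=np.radians(3.6);u=np.array([np.cos(yp),np.sin(yp),0]);v=np.array([-u[1],u[0],0])
P0=np.array([.5305,.2265,0])
for x in (.1,-.008):
    g=P0+u*x+v*.0041;g[2]=.3205;print(rows(g,yp))
a=ctrl.get_image("scene")[:,:,::-1];cv2.imwrite("s7.png",a);cv2.imwrite("pics/s7.png",cv2.resize(a[170:330,230:430],(750,600),interpolation=2))
```

```text
[0.62499761 0.23350549 0.32130912] 14.35 [ 0.34182129  0.26520217 -3.99155403]
(array([0.031, 0.052, 0.008]), array([ 0.   ,  0.001, -0.001]))
(array([ 0.029, -1.028,  0.008]), array([ 0.   ,  0.001, -0.001]))
```

View pics/s7.png

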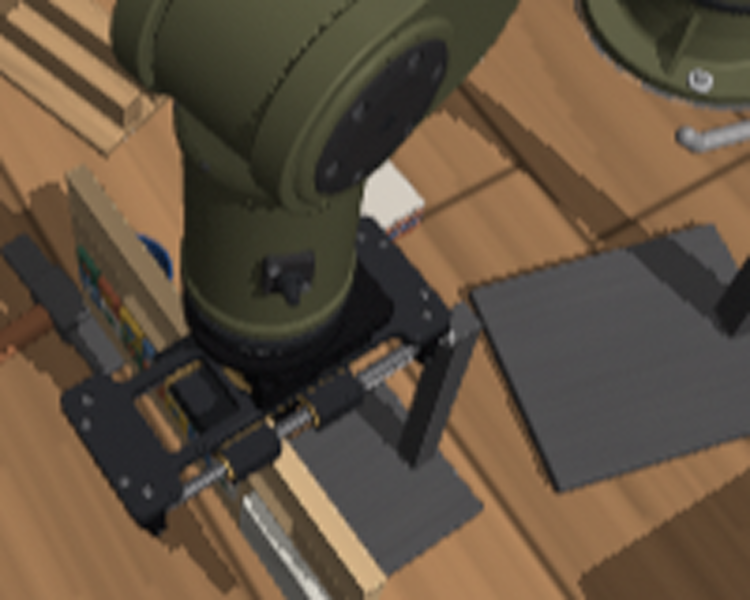

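Call:
{"method": "play_rows", "body": {
  "increments": [
    [[0, -0.1, 0, 0, 0, 0, -1], [0, -0.25, 0, 0, 0, 0, -1], [0, -0.4, 0, 0, 0, 0, -1], [0, -0.5, 0, 0, 0, 0, -1], [0, -0.5, 0, 0, 0, 0, -1]]
  ]
}}

```text
time: 14.9
position: [0.5734, 0.232, 0.3217]
tool_rot: [-2.148, -2.289, -0.002]
ft_force: [-0.2, 0.5, -4.3]
grip_width: 0.159
grip_force: 45.0
```

Call:
{"method": "play_rows", "body": {
  "increments": [
    [[0, -0.1, 0, 0, 0, 0, -1], [0, -0.25, 0, 0, 0, 0, -1], [0, -0.4, 0, 0, 0, 0, -1], [0, -0.5, 0, 0, 0, 0, -1], [0, -0.53, 0, 0, 0, 0, -1], [0, -0.53, 0, 0, 0, 0, -1]]
  ]
}}

```text
time: 15.5
position: [0.5217, 0.2291, 0.3214]
tool_rot: [-2.149, -2.291, -0.002]
ft_force: [0.1, -1.5, -3.1]
grip_width: 0.153
grip_force: 45.0
```

Run:
```python
from h import *
s,im=wsnap("w8");print(s["position"],s["time"],s["ft_force"])
yp=np.radians(3.6);u=np.array([np.cos(yp),np.sin(yp),0]);v=np.array([-u[1],u[0],0])
P0=np.array([.5305,.2265,0]);print("grip in stand",(s["position"]-P0)@u,(s["position"]-P0)@v)
g=P0+u*-.008+v*.0041;g[2]=.3205;print(rows(g,yp))
```

```text
[0.5216927  0.22909874 0.3214498 ] 15.5 [ 0.06126044 -1.53594067 -3.14296533]
grip in stand -0.008626744678016836 0.003146622883093639
(array([0.01 , 0.002, 0.009]), array([ 0.   , -0.001,  0.   ]))
```

Call:
{"method": "play_rows", "body": {
  "increments": [
    [[0.01, 0, 0.04, 0, 0, 0, -1], [0.01, 0, 0.08, 0, 0, 0, -1], [0.01, 0, 0.11, 0, 0, 0, -1], [0.01, 0, 0.13, 0, 0, 0, -1], [0.01, 0, 0.13, 0, 0, 0, -1], [0.01, 0, 0.13, 0, 0, 0, -1]]
  ]
}}

```text
time: 16.15
position: [0.5218, 0.23, 0.3082]
tool_rot: [-2.15, -2.29, -0.0]
ft_force: [0.3, -0.3, -3.7]
grip_width: 0.157
grip_force: 45.0
```

Call:
{"method": "play_rows", "body": {
  "increments": [
    [[0, 0, 0.005, 0, 0, 0, -1], [0, 0, 0.01, 0, 0, 0, -1], [0, 0, 0.01, 0, 0, 0, -1], [0, 0, 0.01, 0, 0, 0, -1]]
  ]
}}

```text
time: 16.55
position: [0.5217, 0.2301, 0.3072]
tool_rot: [-2.149, -2.29, -0.001]
ft_force: [0.5, 0.2, -3.8]
grip_width: 0.157
grip_force: 45.0
```

Call:
{"method": "play_rows", "body": {
  "increments": [
    [[0, 0, 0.005, 0, 0, 0, -1], [0, 0, 0.01, 0, 0, 0, -1], [0, 0, 0.01, 0, 0, 0, -1], [0, 0, 0.01, 0, 0, 0, -1]]
  ]
}}

```text
time: 16.95
position: [0.5217, 0.2301, 0.3063]
tool_rot: [-2.149, -2.29, -0.001]
ft_force: [-0.4, -0.2, -3.8]
grip_width: 0.159
grip_force: 45.0
```

Call:
{"method": "play_rows", "body": {
  "increments": [
    [[0, 0, 0.003, 0, 0, 0, -1], [0, 0, 0.005, 0, 0, 0, -1], [0, 0, 0.005, 0, 0, 0, -1]]
  ]
}}

```text
time: 17.25
position: [0.5217, 0.2301, 0.3061]
tool_rot: [-2.149, -2.29, -0.001]
ft_force: [-1.2, -0.4, 0.2]
grip_width: 0.159
grip_force: 45.0
```

Call:
{"method": "play_rows", "body": {
  "increments": [
    [[0, 0, 0.003, 0, 0, 0, -1], [0, 0, 0.005, 0, 0, 0, -1], [0, 0, 0.005, 0, 0, 0, -1]]
  ]
}}

```text
time: 17.55
position: [0.5217, 0.2301, 0.306]
tool_rot: [-2.149, -2.29, -0.002]
ft_force: [-3.0, -1.0, 5.1]
grip_width: 0.156
grip_force: 45.0
```

Call:
{"method": "play_rows", "body": {
  "increments": [
    [[0, 0, 0.003, 0, 0, 0, -1], [0, 0, 0.005, 0, 0, 0, -1], [0, 0, 0.005, 0, 0, 0, -1]]
  ]
}}

```text
time: 17.85
position: [0.5217, 0.2301, 0.306]
tool_rot: [-2.149, -2.29, -0.002]
ft_force: [-3.4, -2.1, 7.3]
grip_width: 0.158
grip_force: 45.0
```

Call:
{"method": "play_rows", "body": {
  "increments": [
    [[0, 0, -0.004, 0, 0, 0, -1], [0, 0, -0.009, 0, 0, 0, -1], [0, 0, -0.009, 0, 0, 0, -1], [0, 0, -0.009, 0, 0, 0, -1]]
  ]
}}

```text
time: 18.25
position: [0.5217, 0.2301, 0.306]
tool_rot: [-2.149, -2.29, -0.001]
ft_force: [-2.2, -0.9, 5.3]
grip_width: 0.158
grip_force: 45.0
```

```bash
cat >> h.py <<'E'
YP=np.radians(3.6);U=np.array([np.cos(YP),np.sin(YP),0]);V=np.array([-U[1],U[0],0])
def bpt(x,y,z,g,gy=.0404,h=.100):
    "board point -> world, g = TCP of grip at board y gy, bottom at height h"
    o=np.array([g[0],g[1],0])-V*gy;return o+U*x+V*y+np.array([0,0,h+z])
def feats(name,g,gy=.0404):
    im=cv2.imread(name,0);m=np.zeros_like(im)
    poly=lambda y0,y1,z0,z1:cv2.fillPoly(m,[np.array([proj("scene",bpt(.009,y,z,g,gy)) for y,z in((y0,z0),(y1,z0),(y1,z1),(y0,z1))]).astype(np.int32)],255)
    poly(-.148,.15,.05,.172)
    p=cv2.goodFeaturesToTrack(im,80,.02,3,mask=m);return p
def tilt(n0,n1,g,gy=.0404):
    "tilt (deg, about +x: +y end up) from picture n0 to n1, by optical flow on the board face"
    p=feats(n0,g,gy);a,b=cv2.imread(n0,0),cv2.imread(n1,0)
    q,st,_=cv2.calcOpticalFlowPyrLK(a,b,p,None,winSize=(9,9),maxLevel=2);bk,st2,_=cv2.calcOpticalFlowPyrLK(b,a,q,None,winSize=(9,9),maxLevel=2)
    p,q=p[:,0],q[:,0];ok=(st[:,0]>0)&(st2[:,0]>0)&(np.linalg.norm(bk[:,0]-p,axis=1)<.4)
    p,q=p[ok],q[ok]
    o=bpt(.009,0,0,g,gy)
    def yz(uv):
        c,d=ray("scene",uv);X=c+d*(((o-c)@U)/(d@U));return np.array([(X-o)@V,X[2]])
    P=np.array([yz(x) for x in p]);Q=np.array([yz(x) for x in q]);
    on=(abs(P[:,0])<.15);P,Q=P[on],Q[on]
    M,inl=cv2.estimateAffinePartial2D(P*1000,Q*1000,ransacReprojThreshold=1.0)
    return np.degrees(np.arctan2(M[1,0],M[0,0])),int(inl.sum()),len(P),P[inl[:,0]>0].min(0),P[inl[:,0]>0].max(0),np.hypot(M[0,0],M[1,0])
E
python3 - <<'E'
from h import *
s=ctrl.get_state();print(s["position"],s["time"])
r=wave(10)
for x in r:print(x.round(3))
for k in (0,1):cv2.imwrite(f"r{k}.png",ctrl.get_image("scene")[:,:,::-1])
print(tilt("r0.png","r1.png",s["position"]))
print("N~",r[0][2]+3.85,"Mx",r[2]@U)
E
```

```text
[0.52174517 0.23012309 0.30600596] 18.25
[-2.876 -1.065  5.454]
[0.565 0.375 0.443]
[-0.353  0.73  -0.009]
[0.029 0.03  0.017]
(np.float64(-0.003383051876559003), 40, 40, array([-0.14933725,  0.15505317]), array([0.14993768, 0.2717262 ]), np.float64(1.0000232618519362))
N~ 9.304195537719185 Mx -0.3063634077508417
```

Call:
{"method": "play_rows", "body": {
  "increments": [
    [[0, 0, -0.004, 0, 0, 0, -1], [0, 0, -0.008, 0, 0, 0, -1], [0, 0, -0.008, 0, 0, 0, -1], [0, 0, -0.008, 0, 0, 0, -1]]
  ]
}}

```text
time: 19.25
position: [0.5217, 0.2301, 0.3061]
tool_rot: [-2.149, -2.29, -0.0]
ft_force: [-1.0, -1.2, 0.8]
grip_width: 0.16
grip_force: 45.0
```

Run:
```python
from h import *
r=wave(6);s=ctrl.get_state();print(s["position"],s["time"])
F,M=r[0],r[2];print("N",F[2]+3.85,"Fu,Fv",F@U,F@V,"Mx,My",M@U,M@V)
```

```text
[0.52169757 0.23013036 0.30614233] 19.55
N 4.223194296212797 Fu,Fv -0.5952151924043438 0.20574184722442626 Mx,My -0.08041522824980611 0.22365456455227542
```

Call:
{"method": "play_rows", "body": {
  "increments": [
    [[0, 0, 0, 0, 0, 0, -1], [0, 0, 0, 0, 0, 0, -1], [0, 0, 0, 0, 0, 0, -1]]
  ],
  "squeeze": 10
}}

```text
time: 19.85
position: [0.5218, 0.2301, 0.3062]
tool_rot: [-2.15, -2.29, -0.001]
ft_force: [0.6, 0.5, -1.2]
grip_width: 0.161
grip_force: 10.0
```

Run:
```python
from h import *
s=ctrl.get_state();cv2.imwrite("q0.png",ctrl.get_image("scene")[:,:,::-1]);print(tilt("r0.png","q0.png",s["position"]),s["position"],s["ft_force"],s["grip_width"],s["time"])
```

```text
(np.float64(0.15941638107762543), 37, 39, array([-0.14927256,  0.1550954 ]), array([0.14998759, 0.27073129]), np.float64(1.0011833760617381)) [0.52176192 0.23008018 0.30615004] [ 0.64952351  0.54598813 -1.23865965] 0.16064628116559707 19.85
```

Call:
{"method": "play_rows", "body": {
  "increments": [
    [[0, 0, 0, 0, 0, 0, -0.62], [0, 0, 0, 0, 0, 0, -1], [0, 0, 0, 0, 0, 0, -1], [0, 0, 0, 0, 0, 0, -1]]
  ]
}}

```text
time: 20.3
position: [0.5217, 0.2301, 0.3066]
tool_rot: [-2.149, -2.29, -0.001]
ft_force: [0.3, 0.4, 0.3]
grip_width: 0.162
grip_force: 10.0
```

Run:
```python
from h import *
s=ctrl.get_state();cv2.imwrite("q1.png",ctrl.get_image("scene")[:,:,::-1]);print(tilt("q0.png","q1.png",s["position"]),tilt("r0.png","q1.png",s["position"]),s["position"],s["ft_force"],s["grip_width"],s["grip_force"],s["time"])
```

```text
(np.float64(0.08163885342378532), 30, 35, array([-0.14927749,  0.15504603]), array([0.14139325, 0.26970852]), np.float64(0.9989827837983456)) (np.float64(0.21278198949990332), 33, 39, array([-0.14927749,  0.15504603]), array([0.10514384, 0.2641959 ]), np.float64(0.9984319359240451)) [0.52174678 0.23005979 0.3065868 ] [0.32217808 0.35605037 0.31010839] 0.16200442360217088 9.991786161263008 20.3
```

Call:
{"method": "play_rows", "body": {
  "increments": [
    [[0, 0, 0, 0, 0, 0, -0.6], [0, 0, 0, 0, 0, 0, -0.6]]
  ]
}}

```text
time: 20.55
position: [0.5217, 0.2301, 0.3064]
tool_rot: [-2.149, -2.29, -0.001]
ft_force: [-1.3, 0.1, -0.4]
grip_width: 0.192
grip_force: 0.0
```

Call:
{"method": "play_rows", "body": {
  "increments": [
    [[0, 0, 0, 0, 0, 0, -1], [0, 0, 0, 0, 0, 0, -1], [0, 0, 0, 0, 0, 0, -1]]
  ]
}}

```text
time: 20.85
position: [0.5216, 0.2301, 0.3064]
tool_rot: [-2.149, -2.29, -0.0]
ft_force: [0.1, -0.4, -0.1]
grip_width: 0.159
grip_force: 10.0
```

Run:
```python
from h import *
s=ctrl.get_state();cv2.imwrite("q2.png",ctrl.get_image("scene")[:,:,::-1]);print(tilt("q1.png","q2.png",s["position"]),tilt("r0.png","q2.png",s["position"]),s["position"],s["ft_force"],s["grip_width"],s["grip_force"],s["time"])
```

```text
(np.float64(0.019258854591455397), 30, 35, array([-0.14952427,  0.15733438]), array([0.09745949, 0.26933965]), np.float64(0.9987578994899575)) (np.float64(0.18331854067212616), 34, 40, array([-0.14952427,  0.15462006]), array([0.10502377, 0.26382428]), np.float64(0.9965199601661768)) [0.52160334 0.23008774 0.30638012] [ 0.07155359 -0.35290121 -0.11385106] 0.1592730891181803 9.994784606824396 20.85
```

Released for about 0.15 s, the board barely tilted (0.2°). I'll let go for longer and check the tilt.

Call:
{"method": "play_rows", "body": {
  "increments": [
    [[0, 0, 0, 0, 0, 0, -0.57], [0, 0, 0, 0, 0, 0, -0.57], [0, 0, 0, 0, 0, 0, -0.57], [0, 0, 0, 0, 0, 0, -0.57]]
  ]
}}

```text
time: 21.3
position: [0.5217, 0.2301, 0.3064]
tool_rot: [-2.149, -2.29, -0.001]
ft_force: [0.6, -0.3, 0.8]
grip_width: 0.215
grip_force: 0.0
```

Run:
```python
from h import *
s=ctrl.get_state();print(s["grip_width"],s["grip_force"],s["time"],s["ft_force"])
for k in range(8):
    cv2.imwrite("q3.png",ctrl.get_image("scene")[:,:,::-1]);t=tilt("r0.png","q3.png",s["position"]);print(ctrl.get_state()["time"],t[0].round(2),t[1:3])
    if abs(t[0])>3:break
```

```text
0.21457906632131934 0.0 21.3 [ 0.60723133 -0.29734921  0.82896515]
21.35 0.26 (19, 38)
21.4 0.15 (18, 38)
21.45 0.12 (17, 39)
21.5 -0.06 (19, 38)
21.55 -0.07 (19, 38)
21.6 -0.04 (18, 38)
21.65 -0.04 (18, 38)
21.7 0.18 (20, 37)
```

Run:
```python
from h import *
s=ctrl.get_state();g=s["position"]
cv2.imwrite("q4.png",ctrl.get_image("scene")[:,:,::-1])
p=feats("r0.png",g);a,b=cv2.imread("r0.png",0),cv2.imread("q4.png",0)
q,st,_=cv2.calcOpticalFlowPyrLK(a,b,p,None,winSize=(9,9),maxLevel=2)
o=bpt(.009,0,0,g)
for x,y in zip(p[:,0],q[:,0]):
    c,d=ray("scene",x);X=c+d*(((o-c)@U)/(d@U));print((1000*((X-o)@V)).round(),(1000*X[2]).round(),(y-x).round(2),end="; ")
print(s["time"],tilt("q3.png","q4.png",g)[:3])
```

```text
55.0 182.0 [ 0.2  -0.04]; 141.0 181.0 [ 0.35 -0.07]; 24.0 181.0 [-0.34  0.32]; 15.0 215.0 [-0.86 -0.  ]; 37.0 221.0 [-1.31  0.62]; 56.0 235.0 [-0.58  0.35]; 55.0 201.0 [0.21 0.06]; 45.0 236.0 [-1.07  0.54]; -19.0 213.0 [-0.51  0.45]; -29.0 192.0 [-0.04 -0.05]; 41.0 196.0 [-0.24  0.08]; -33.0 227.0 [-0.36 -0.16]; -7.0 238.0 [-0.77  0.54]; 28.0 158.0 [ 0.12 -0.11]; -141.0 271.0 [-0.28 -0.13]; -10.0 198.0 [-0.59  0.01]; 105.0 186.0 [ 0.17 -0.17]; -149.0 193.0 [0.35 0.34]; 61.0 229.0 [-0.25  0.12]; 125.0 193.0 [0.83 0.68]; 37.0 171.0 [ 0.23 -0.12]; 91.0 203.0 [ 0.15 -0.14]; -3.0 264.0 [-0.35  0.29]; -81.0 217.0 [0.22 0.2 ]; -62.0 195.0 [0.18 0.08]; 93.0 177.0 [-0.01 -0.37]; -86.0 174.0 [0.25 0.11]; -99.0 155.0 [0.26 0.11]; 44.0 261.0 [-1.16  0.64]; -140.0 186.0 [0.46 0.25]; -113.0 165.0 [ 0.25 -0.02]; 62.0 180.0 [ 0.23 -0.01]; 150.0 236.0 [ 0.29 -0.27]; 89.0 229.0 [ 0.11 -0.12]; -92.0 191.0 [0.29 0.12]; 17.0 253.0 [-1.1  0.5]; 77.0 181.0 [1.32 1.36]; -118.0 193.0 [0.18 0.28]; -104.0 163.0 [ 0.2  -0.06]; 137.0 272.0 [0.57 0.58]; -1.0 219.0 [-1.46 -0.35]; 21.7 (np.float64(0.03730252061017996), 41, 41)
```

The board hangs free, level to about 0.2°, with mosaic and slab points on both halves still. I'll withdraw straight up.

Call:
{"method": "play_rows", "body": {
  "increments": [
    [[0, 0, 0, 0, 0, 0, -0.5], [0, 0, 0, 0, 0, 0, -0.5], [0, 0, -0.05, 0, 0, 0, -0.5], [0, 0, -0.15, 0, 0, 0, -0.5], [0, 0, -0.35, 0, 0, 0, -0.5], [0, 0, -0.65, 0, 0, 0, -0.5], [0, 0, -1, 0, 0, 0, -0.5], [0, 0, -1, 0, 0, 0, -0.5]]
  ]
}}

```text
time: 22.55
position: [0.5234, 0.2302, 0.4125]
tool_rot: [2.149, 2.289, 0.015]
ft_force: [-0.5, -0.5, -0.6]
grip_width: 0.255
grip_force: 0.0
```

Call:
{"method": "play_rows", "body": {
  "increments": [
    [[0, 0, -0.3, 0, 0, 0, -0.5], [0, 0, -0.5, 0, 0, 0, -0.5], [0, 0, -0.5, 0, 0, 0, -0.5], [0, 0, -0.5, 0, 0, 0, -0.5], [0, 0, -0.5, 0, 0, 0, -0.5], [0, 0, -0.5, 0, 0, 0, -0.5], [0, 0, -0.5, 0, 0, 0, -0.5], [0, 0, -0.5, 0, 0, 0, -0.5]]
  ]
}}

```text
time: 23.35
position: [0.5216, 0.23, 0.4559]
tool_rot: [-2.149, -2.29, 0.001]
ft_force: [0.6, -0.6, 0.2]
grip_width: 0.252
grip_force: 0.0
```

Run:
```python
from h import *
g=np.array([.5217,.2301,.306])
for k in (5,6):
    cv2.imwrite(f"q{k}.png",ctrl.get_image("scene")[:,:,::-1])
s=ctrl.get_state();print(s["position"],s["time"],s["ft_force"])
im0,im1=cv2.imread("q4.png",0),cv2.imread("q6.png",0)
p=feats("q4.png",g);q,st,_=cv2.calcOpticalFlowPyrLK(im0,im1,p,None,winSize=(9,9),maxLevel=2)
o=bpt(.009,0,0,g)
for x,y in zip(p[:,0],q[:,0]):
    c,d=ray("scene",x);X=c+d*(((o-c)@U)/(d@U));Y=(X-o)@V
    if (abs(Y)>.06) and X[2]<.22:print((1000*Y).round(),(1000*X[2]).round(),(y-x).round(2),end="; ")
print(tilt("q5.png","q6.png",g)[:3])
```

```text
[0.52167843 0.22994541 0.45619228] 23.45 [ 0.34515749 -0.4161403  -0.77895106]
142.0 177.0 [-0.03  0.04]; 143.0 200.0 [ 0.01 -0.03]; -149.0 193.0 [26.75 66.09]; 119.0 187.0 [0.05 0.11]; 98.0 188.0 [-0.12 -0.14]; 127.0 198.0 [0.23 0.25]; 62.0 180.0 [ -4.29 -12.42]; 108.0 187.0 [-0.34 -0.43]; -84.0 212.0 [52.48  2.69]; -66.0 190.0 [ -9.13 -31.2 ]; -113.0 170.0 [ 0.06 -0.23]; 91.0 204.0 [0.17 0.15]; -86.0 174.0 [ -4.13 -30.56]; -136.0 192.0 [ 0.9  14.57]; 81.0 182.0 [0.09 0.15]; 134.0 196.0 [0.07 0.1 ]; -87.0 188.0 [100.9  -95.67]; -108.0 157.0 [  11.37 -143.93]; -85.0 154.0 [ -2.48 -30.46]; -118.0 193.0 [-0.08  0.1 ]; -131.0 165.0 [  0.34 -17.89]; (np.float64(0.000698747631589276), 55, 55)
```

Points on the +y half are unmoved (the −y half is hidden behind the gripper), and the last two pictures are identical, so the board is level and still. Handing in.

```bash
python3 -c "
from bench import ctrl
print(ctrl.close_job())"
```

```text
the job is handed in; nothing more can be done
None
```

The board hangs free on the prong, level to about 0.2° and still in the last pictures, and I handed the job in at about 23.5 s of the 70 s; no verdict came back.

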